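Hold a gauge boom out at its index mark

TASK

Use the opener's thin blade to lever open the cover over the bench gauge's lock button, swing the cover back past upright, and put the opener down on the worktop. Press the lock button fully down to free the telescoping boom, grip the boom's knob and draw it out until its pointer lines up with the thin finger of the index clamp on the scale. Finish while still holding the knob there against the spring: do not let go; open the cover with the blade only, not with the gripper, and leave the other things on the bench alone.

Things in the scene. Friction and masses are not known exactly. Their poses are not given: they have to be found in the camera images.
- gauge: grey bench gauge bolted to the worktop, never moves. Origin on the worktop below the middle of its body; +y is the way the boom slides out (to the left at yaw 0). Foot plate 110 x 375 x 10 (x -45 to 65, y -95 to 280). Body 56 wide: sleeve 74 high from y -32 to 75, then a low deck 54 high (y -77 to -32) with the button, under the cover. Scale strip with 10 mm ticks beside the boom, top at z 42.
- slot (a point): middle of the mouth of the slot under the cover's lip, where the blade goes in towards the gauge's +y; gauge frame (0, -95, 68.5). The slot lies between a ledge (top z 63) and the lip (underside z 74): 11 high, 56 wide; 18 in from the mouth stands an end wall, 67 high.
- cover (a joint): hinged flat grey plastic cover over the lock button, 56 wide (x), 59 long, 4 thick. 0 = shut and level, grows as its free -y edge swings up and over to +y, 1.57 = upright, stop at 2.0 rad. Stiff hinge (about 0.03 N m plus a weight of 0.05 kg): it stays where it is left.
- cover_hinge (a point): point on the cover's hinge axis, at the middle of its width; gauge frame (0, -34, 76). The axis runs along the gauge's x. The cover reaches 59 from here; its underside is 2 below the axis plane.
- cover_lip (a point): middle of the underside edge of the cover's free end, 59 from the hinge; gauge frame (0, -93, 74) when shut.
- lock (a joint): the boom's lock button: 0 = up, boom locked; 0.008 m = fully down, boom free (it frees at about 0.006). Needs about 3 N and stays down once pressed. While it is up the boom cannot slide out.
- lock_top (a point): centre of the top of the lock button, a round upright steel button 18 across, pressed straight down 8 mm; gauge frame (0, -55, 69.5) when up. Under the cover; nearest walls: sleeve 23 towards +y, end wall 18 towards -y.
- boom (a joint): extension of the telescoping boom out of the sleeve in m, 0 = fully home, stop at 0.130. A spring pulls it home with 4 N at 0 rising to 7 N at 0.130.
- knob (a point): centre of the boom's grip knob, an upright black cylinder 22 across and 45 high (z 55 to 100, this point at z 80) on the boom's outer end; gauge frame (0, 115 + extension, 80). Below z 55 is the boom's end block, 26 x 26.
- pointer (a point): tip of the thin pointer on the boom's end block, that travels over the scale; it has the same y in the gauge frame as the knob's axis; gauge frame (32, 115 + extension, 46).
- index_line (a point): tip of the thin line finger of the index clamp (a dark steel block 12 x 16 x 26 screwed to the scale strip, fixed; top at z 52). It marks the scale mark to be held. Gauge frame (32, 165 to 220, 46): the boom's pointer must come to the same y of the gauge frame. The index has the same axes as the gauge.
- opener_grip (a point): centre of the handle of the opener, a pry tool 175 long lying on the worktop: flat-sided black handle 18 wide (x) x 100 long (y) x 24 high (z), this point in its middle, 12 above its underside. Its +y axis points along the blade to the tip, z up. Mass 0.06 kg.
- opener_tip (a point): end of the opener's thin flat steel blade, 18 wide, 2.5 thick, 65 long; 125 ahead of the handle's centre along +y and 4 lower.
- forceps: bystander to leave alone (sizes in mm): steel forceps, 16 x 144 x 9, lying near the gauge; origin under its middle
- timer: bystander to leave alone (sizes in mm): white count-down timer, 39 x 68 x 62, behind the gauge; origin under its middle
- label_roll: bystander to leave alone (sizes in mm): roll of white labels, 66 across, 26 high; origin under its middle
- marker: bystander to leave alone (sizes in mm): marker pen, 12 x 133 x 13; origin under its middle
- wash_bottle: bystander to leave alone (sizes in mm): white wash bottle, 80 x 71 x 189; origin under its middle
- tape_roll: bystander to leave alone (sizes in mm): roll of pale tape lying flat, 69 across, 19 high; origin under its middle
- tip_box: bystander to leave alone (sizes in mm): box of pipette tips with a clear lid, 88 x 124 x 80; origin under its middle
- pipette: bystander to leave alone (sizes in mm): pipette lying on its side, 28 x 278 x 34; origin under its middle

How it is judged:
By the outcome, as a careful person would: the job done as asked, in the order asked, and still so for the second after the job is handed in, while the arm keeps its last pose, push and grip.
It also fails if it takes over 67 s, if anything falls off the work surface, if the arm or the gripper's body presses on something with over 40 N, if the wrist force passes 120 N, or if a joint passes its speed limit or range.

ROBOT

A 6-joint arm with a two-finger parallel gripper is mounted at the origin on a cart in front of the work surface, level with it; the furniture and walls round the work are solid. World frame = base frame: x ahead of the robot, y to its left, z up, the work surface at z = 0. Lengths are in mm, angles in rad, forces in N, time in s.
With the tool pointing down it reaches from about 275 to 850 mm from the base axis. Payload 19 kg.
Tool frame: the origin (TCP) lies at the very end of the fingers, on their centre line; the grasp point (between the pads) lies arm.grip_point_offset behind it (arm.grip_point_offset is the distance from the TCP to the grasp point, in mm); z points along the fingers, y is the line along which they close (so a half turn about z gives the same grasp; the last joint's range is limited). The gripper opens to 85 mm and grips with 20 to 120 N. Pads are 22 mm wide; open, the fingers measure 114 mm over their backs; the gripper's body (76 mm by 85 mm) begins 54 mm behind the grasp point. The pads swing forward as they close: fully open they stand 13 mm farther back than shut.
Start: joints at [1.087, 0.15, 1.437, -0, 1.554, -0.134], TCP at [197.061, 540.146, 231.267] pointing down, gripper open.
Joint ranges: [-2.8, 2.8], [-0.68, 2.1], [0.12, 2.68], [-1.39, 4.53], [0.16, 2.79], [-2.81, 2.81]. Speed limits (rad/s): [1.89, 1.89, 2.22, 3.01, 3.01, 3.01].

INTERFACE

Orientations are given as a unit quaternion [x, y, z, w].
In Python, from workcell import arm, vision gives the robot as it stands.
- The arm moves only by the tool arm_command, never from a script. Its argument "commands" is a list of rows, each an object with "claw": the finger opening in cm, from 0 to 8.54; "translation": the shift along the tool's x, y, z in cm, a list of three; "rotation": the turn, a rotation vector about the tool's x, y, z in rad, a list of three. A call has 1 to 12 rows; each row is the pose to reach, as a shift and turn from the pose commanded when the call began, along the tool's axes at that moment; what a row does not reach only later rows make up. A row lasts 1/10 s, in which the tool goes at most 50 mm and 8.59 degrees, less where a joint would pass 70% of its speed; a pose out of reach is approached as far as the arm can. A call with a gripper value outside its range is refused whole. The fingers move at their own pace and stop on an object; "force" is the grip in N (left out, the last holds). Time passes only in rows, so rows that repeat a pose let the fingers close. It gives the time, the measured TCP pose, the force, the opening and the grip force at its end, in the units of the state.
- arm.read_state(): the state, without advancing time (a new reading comes with each control period).
- vision.read_camera(name): name is "side" or "top"; returns a dict with "color" (420x560x3 uint8, red, green, blue), "camera_matrix" (3x3 intrinsics, pixels), "k1" (the pictures are not rectified: a ray, as slopes to the right and down, at radius r is drawn at 1 + k1 r^2 times it, then the intrinsics apply), "origin" and "attitude" of the camera in the world. Camera axes: x right, y down, z forward; pixel columns grow to the right and rows downward; lengths in mm; the calibration is good to about 2 mm. A picture is of the moment at which its call begins. There is no depth.
- arm.close_job(): hands the job in; it is judged then, once.
The state is a dict: "time": time; "joint_pos": joint angles; "dq": joint speeds; "joint_torque": joint torques, N m; "position": TCP position; "ee_rot": TCP orientation; "wrist_force": force on the tool from outside, world axes, zero at the start; "ft_torque": the same for the moment, N m; "gripper_width": opening from 0.0 (shut) to 1.0 (fully open); "grip_force": force on a finger pad.
Only numpy, scipy, OpenCV 4.12 (cv2) and the standard library are available. Lean on these libraries where they do the work, as an engineer would, in place of code of your own. Each camera call takes 0.05 s, during which the arm holds its last target. There are 200 camera calls.

## Working session

There is one attempt and no reset: what is moved stays moved. The work goes in short steps, Python scripts to look and compute and a tool call to move; the robot and the scene stay as the last step left them, time stands still between calls to the robot, and variables do not carry over. Pictures are saved under pics/ and viewed, at most 10 in all, crops included, and the job is handed in when it is done.

Besides the shell and the picture viewer there is one more tool, called after "Call:" by a JSON object that holds its "fn" and its "kwargs". arm_command: Moves the arm, as the interface text tells. Its arguments: {"type":"object","properties":{"commands":{"type":"array"},"force":{"type":"number"}},"required":["commands"]}

```bash
ls; mkdir -p pics; cat > h.py <<'E'
import numpy as np, cv2
from scipy.spatial.transform import Rotation as R
from workcell import arm, vision
def att(c):
    a=np.array(c["attitude"],float)
    return a if a.shape==(3,3) else R.from_quat(a).as_matrix()
def snap(n,f):
    c=vision.read_camera(n); cv2.imwrite(f,c["color"][:,:,::-1]); np.save(f+'.npy',c,allow_pickle=True); return c
def load(f): return np.load(f+'.npy',allow_pickle=True).item()
def ray(c,uv):
    K=np.array(c["camera_matrix"]); k=c["k1"]
    p=cv2.undistortPoints(np.array([[uv]],float),K,np.array([k,0,0,0.]))[0,0]
    return np.array(c["origin"],float),att(c)@np.array([p[0],p[1],1])
def onz(c,uv,z):
    o,d=ray(c,uv); return o+d*(z-o[2])/d[2]
def proj(c,P):
    q=att(c).T@(np.array(P,float)-np.array(c["origin"])); s=q[:2]/q[2]; s=s*(1+c["k1"]*(s@s)); K=np.array(c["camera_matrix"]); return (K@[s[0],s[1],1])[:2]
def tri(c1,u1,c2,u2):
    o1,d1=ray(c1,u1);o2,d2=ray(c2,u2)
    s=np.linalg.lstsq(np.c_[d1,-d2],o2-o1,rcond=None)[0]; a=o1+d1*s[0];b=o2+d2*s[1]
    return (a+b)/2,np.linalg.norm(a-b)
E
python3 - <<'E'
from h import *
for n in("top","side"):
    c=snap(n,f"pics/{n}0.png"); print(n,c["camera_matrix"],c["k1"],c["origin"],c["attitude"])
print(arm.read_state(),arm.grip_point_offset)
E
```

```text
pics
top [[438.36868308   0.         277.747663  ]
 [  0.         438.36868308 207.52690467]
 [  0.           0.           1.        ]] -0.14559397522477888 [-442.40344608   99.10915577 1477.34950129] [-0.62944624  0.71796773 -0.22126371  0.19839892]
side [[536.95782641   0.         281.45347126]
 [  0.         536.95782641 199.24387057]
 [  0.           0.           1.        ]] -0.038969938754225365 [  111.48255519 -1468.95252658  1001.10944026] [ 0.86875324 -0.10415529  0.06529954 -0.4797452 ]
{'time': 0.1, 'joint_pos': array([ 1.08698846e+00,  1.50964711e-01,  1.43792120e+00,  3.65139140e-05,
        1.55381119e+00, -1.33985364e-01]), 'dq': array([-9.74016972e-04, -3.74090409e-04, -1.35502184e-03, -8.09646555e-05,
       -8.77882233e-04,  6.92780715e-05]), 'joint_torque': array([ 4.37278868e-03, -7.14378333e+01, -5.71800399e+01, -1.80704501e-04,
        6.78346856e-03,  1.46499883e-05]), 'position': array([196.97242234, 539.98897138, 230.74226262]), 'ee_rot': array([ 1.74021031e-01,  9.84741781e-01, -5.20535794e-04, -1.85269919e-04]), 'wrist_force': array([0.65116408, 0.58298119, 1.32120696]), 'ft_torque': array([-0.01531395, -0.03033923,  0.03437763]), 'grip_force': 0.0, 'gripper_width': 1.0013222223549916} 18.700000000000003
```

View pics/top0.png

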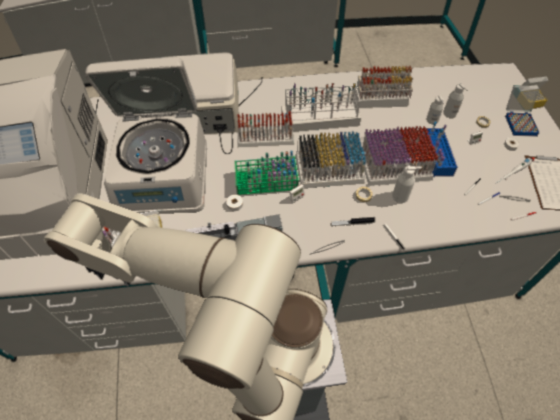

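View pics/side0.png

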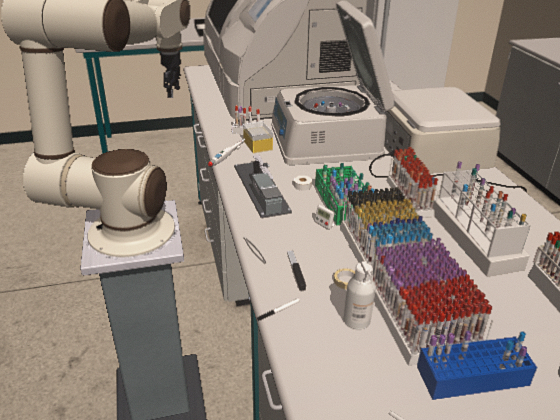

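The top view has the arm over the gauge; the opener lies near (352,221). In the side view the gauge is at about (263,188) and the opener at about (297,270). I'll enlarge the side view next.

```bash
python3 - <<'E'
from h import *
a=cv2.imread("pics/side0.png")
g=cv2.resize(a[145:220,225:325],None,fx=8,fy=8,interpolation=cv2.INTER_CUBIC)
cv2.imwrite("pics/sg.png",g)
t=cv2.imread("pics/top0.png")
o=np.vstack([cv2.resize(a[245:295,270:330],(480,400)[:2],interpolation=cv2.INTER_CUBIC)[:, :480]])
o2=cv2.resize(t[205:245,190:390],None,fx=4,fy=4,interpolation=cv2.INTER_CUBIC)
can=np.zeros((600,800,3),np.uint8); can[:400,:480]=o; can[420:580,:800]=o2
cv2.imwrite("pics/op.png",can)
c=load("pics/side0.png"); ct=load("pics/top0.png")
print(onz(c,(263,188),30),onz(c,(299,275),12),onz(ct,(362,220),12))
E
```

```text
[456.43950147 116.8766793   30.        ] [ 458.86615052 -345.22358333   12.        ] [ 455.42866432 -347.86082429   12.        ]
```

View pics/sg.png

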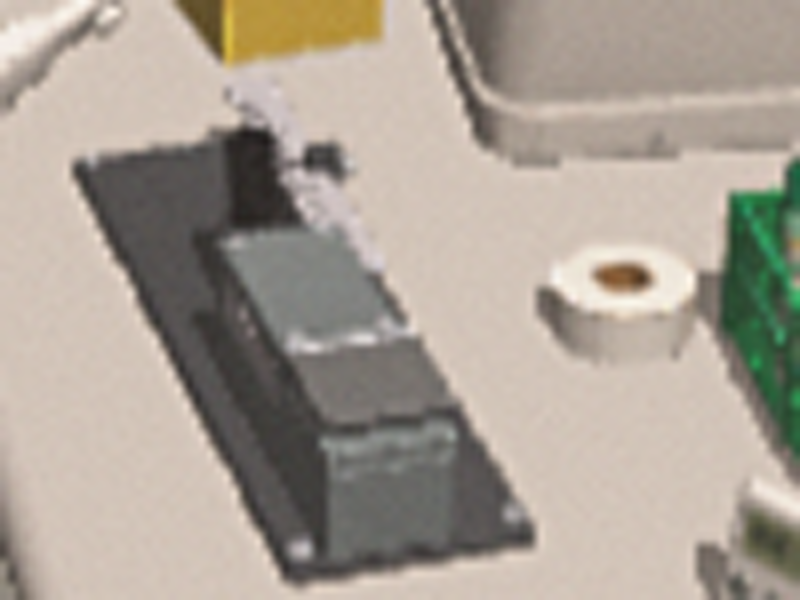

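View pics/op.png

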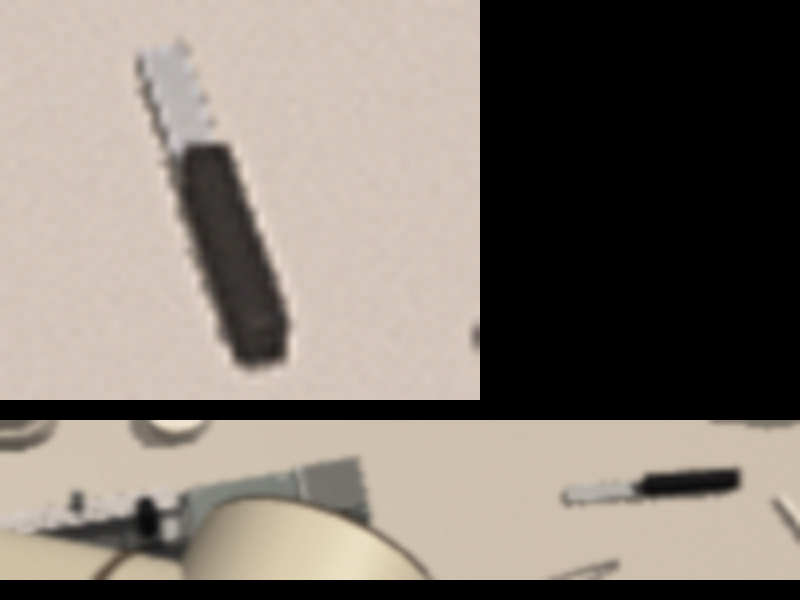

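The side crop shows the gauge: plate corners near crop (288,580), (532,540) and (78,160). The cover is shut, the knob is at (255,165), and the index clamp is at (325,160). The opener's blade points towards the gauge, with its tip at crop (165,45) and the handle at (235,255).

```bash
python3 - <<'E'
from h import *
c=load("pics/side0.png"); t=load("pics/top0.png")
s=lambda x,y:(225+x/8-.5+.06,145+y/8-.5+.06)
for n,p in dict(nl=(288,580),nr=(532,540),fl=(78,160)).items(): print(n,onz(c,s(*p),0 if n!='fl' else 10),onz(c,s(*p),10))
# sleeve top corners
for n,p in dict(sl_far=(222,240),sl_near=(290,340),sl_nr=(405,325),cov_nl=(318,425),cov_nr=(460,410)).items(): print(n,onz(c,s(*p),74 if n[0]=='s' else 78))
def mask(c,box):
    x0,y0,x1,y1=box; im=c["color"].astype(int)
    m=(im.max(2)<75).astype(np.uint8); k=np.zeros_like(m); k[y0:y1,x0:x1]=m[y0:y1,x0:x1]
    n,l,st,ce=cv2.connectedComponentsWithStats(k); i=1+st[1:,4].argmax(); 
    ys,xs=np.where(l==i); print(st[i],ce[i]); return ce[i],cv2.minAreaRect(np.c_[xs,ys].astype(np.float32))
h1,r1=mask(c,(270,245,330,295)); h2,r2=mask(t,(345,210,385,235))
print(r1,r2); print(tri(c,h1,t,h2), onz(c,h1,13),onz(t,h2,18))
# blade light mask: tip
so=lambda x,y:(270+x/8-.44,245+y/8-.44); to=lambda x,y:(190+x/4-.375,205+(y-420)/4-.375)
print('tip',onz(c,so(163,45),9),onz(t,to(563,495),9),'blade root',onz(c,so(195,147),9))
E
```

```text
nl [418.59324771 -16.37530927   0.        ] [415.52554421 -30.88498382  10.        ]
nr [ 5.25485742e+02 -9.92863490e+00  1.13686838e-13] [521.35029844 -24.50270476  10.        ]
fl [393.41022039 346.47793682  10.        ] [393.41022039 346.47793682  10.        ]
sl_far [424.0451669  142.86054532  74.        ]
sl_near [434.94544233  52.68284135  74.        ]
sl_nr [485.08643942  54.01881101  74.        ]
cov_nl [430.34543054 -22.28575287  78.        ]
cov_nr [489.42700451 -23.88110432  78.        ]
[293 263  13  27 180] [298.53888889 276.41111111]
[349 218  25   6 117] [361.4957265  220.53846154]
((298.5, 276.4999694824219), (27.254009246826172, 6.920296669006348), 70.01689147949219) ((361.0, 220.5), (5.0, 24.0), 90.0)
(array([ 456.66358647, -346.52704271,    7.72932133]), np.float64(1.4782810399689654)) [ 455.58949087 -351.96748225   13.        ] [ 449.53168064 -343.4221019    18.        ]
tip [ 464.42995038 -224.32804062    9.        ] [ 458.6775891  -219.53957334    9.        ] blade root [ 460.1681042  -286.04660305    9.        ]
```

```bash
cat >> h.py <<'E'
def Rdown(psi,pitch=0):
    # tool z down, tool y at angle psi in world xy
    y=np.array([np.cos(psi),np.sin(psi),0]); z=np.array([0,0,-1.]); return np.c_[np.cross(y,z),y,z]
def go(pos,Rt,st=None):
    s=st or arm.read_state(); R0=R.from_quat(s["ee_rot"]).as_matrix()
    print('T cm',np.round(R0.T@(np.array(pos)-s["position"])/10,2),'R',np.round(R.from_matrix(R0.T@Rt).as_rotvec(),3))
E
python3 - <<'E'
from h import *
go((455,-347,150),Rdown(-0.05)); t=load("pics/top0.png"); print(onz(t,(408,197),0))
E
```

```text
T cm [-54.64 -74.47   8.15] R [-1.000e-03  1.000e-03  1.271e+00]
[ 548.89750875 -573.13435402    0.        ]
```

Call:
{"fn": "arm_command", "kwargs": {"commands": [{"claw": 8.5,"translation": [-54.6,-74.5,0],"rotation": [0,0,1.271]},{"claw": 8.5,"translation": [-54.6,-74.5,0],"rotation": [0,0,1.271]},{"claw": 8.5,"translation": [-54.6,-74.5,0],"rotation": [0,0,1.271]},{"claw": 8.5,"translation": [-54.6,-74.5,0],"rotation": [0,0,1.271]},{"claw": 8.5,"translation": [-54.6,-74.5,0],"rotation": [0,0,1.271]},{"claw": 8.5,"translation": [-54.6,-74.5,0],"rotation": [0,0,1.271]},{"claw": 8.5,"translation": [-54.6,-74.5,0],"rotation": [0,0,1.271]},{"claw": 8.5,"translation": [-54.6,-74.5,0],"rotation": [0,0,1.271]},{"claw": 8.5,"translation": [-54.6,-74.5,0],"rotation": [0,0,1.271]},{"claw": 8.5,"translation": [-54.6,-74.5,0],"rotation": [0,0,1.271]},{"claw": 8.5,"translation": [-54.6,-74.5,0],"rotation": [0,0,1.271]},{"claw": 8.5,"translation": [-54.6,-74.5,0],"rotation": [0,0,1.271]}]}}

```text
time: 1.3
position: [359.8, -19.4, 231.5]
ee_rot: [0.725, 0.689, 0.0, 0.0]
wrist_force: [1.0, 0.8, 0.2]
gripper_width: 0.993
grip_force: 0.0
```

```bash
python3 - <<'E'
from h import *
go((455,-347,150),Rdown(-0.05)); print(arm.read_state()["position"])
E
```

```text
T cm [-32.24  11.13   8.16] R [0.001 0.    0.   ]
[359.84918585 -19.38991834 231.45789919]
```

Call:
{"fn": "arm_command", "kwargs": {"commands": [{"claw": 8.5,"translation": [-32.2,11.1,4],"rotation": [0,0,0]},{"claw": 8.5,"translation": [-32.2,11.1,4],"rotation": [0,0,0]},{"claw": 8.5,"translation": [-32.2,11.1,4],"rotation": [0,0,0]},{"claw": 8.5,"translation": [-32.2,11.1,8.1],"rotation": [0,0,0]},{"claw": 8.5,"translation": [-32.2,11.1,8.1],"rotation": [0,0,0]},{"claw": 8.5,"translation": [-32.2,11.1,8.1],"rotation": [0,0,0]},{"claw": 8.5,"translation": [-32.2,11.1,8.1],"rotation": [0,0,0]},{"claw": 8.5,"translation": [-32.2,11.1,8.1],"rotation": [0,0,0]}]}}

```text
time: 2.1
position: [454.3, -348.3, 146.5]
ee_rot: [0.726, 0.688, -0.0, -0.002]
wrist_force: [-0.9, -0.6, -0.3]
gripper_width: 0.993
grip_force: 0.0
```

```bash
python3 - <<'E'
from h import *
s=arm.read_state(); print(s["position"],s["dq"].round(3),s["joint_pos"].round(2)); 
t=snap("top","pics/top1.png");c=snap("side","pics/side1.png")
a=cv2.resize(cv2.imread("pics/top1.png")[205:245,185:285],None,fx=8,fy=8,interpolation=cv2.INTER_CUBIC)
b=cv2.resize(cv2.imread("pics/side1.png")[230:300,250:350],None,fx=4,fy=4,interpolation=cv2.INTER_CUBIC)
can=np.zeros((600,800,3),np.uint8);can[:320]=a;can[320:,:400]=b
cv2.imwrite("pics/v1.png",can)
E
```

```text
[ 454.3215356  -348.31453652  146.45751439] [ 0.034 -0.057  0.023  0.014  0.038  0.027] [-0.79  0.19  1.56 -0.    1.39 -0.74]
```

View pics/v1.png

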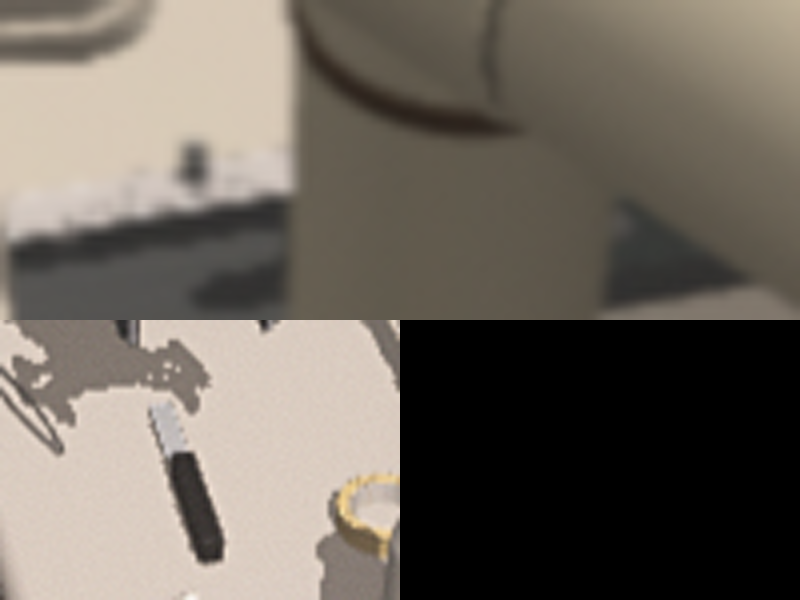

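The top view is still blocked by the upper arm. The index clamp shows at top px (209,225). The side view shows the opener clear and the forceps left of it.

```bash
python3 - <<'E'
from h import *
go((455,-347,4),Rdown(-0.05)); t=load("pics/top0.png"); print(onz(t,(345,240),5),onz(t,(312,251),5))
E
```

```text
T cm [-0.21  0.11 14.5 ] R [-0.002 -0.002 -0.001]
[ 378.03457619 -262.08511779    5.        ] [ 347.45005583 -126.22439145    5.        ]
```

Call:
{"fn": "arm_command", "kwargs": {"commands": [{"claw": 5,"translation": [-0.2,0.1,4],"rotation": [0,0,0]},{"claw": 5,"translation": [-0.2,0.1,8],"rotation": [0,0,0]},{"claw": 5,"translation": [-0.2,0.1,11],"rotation": [0,0,0]},{"claw": 5,"translation": [-0.2,0.1,13],"rotation": [0,0,0]},{"claw": 5,"translation": [-0.2,0.1,14.3],"rotation": [0,0,0]},{"claw": 5,"translation": [-0.2,0.1,14.5],"rotation": [0,0,0]},{"claw": 1,"translation": [-0.2,0.1,14.5],"rotation": [0,0,0]},{"claw": 1,"translation": [-0.2,0.1,14.5],"rotation": [0,0,0]},{"claw": 1,"translation": [-0.2,0.1,14.5],"rotation": [0,0,0]},{"claw": 1,"translation": [-0.2,0.1,14.5],"rotation": [0,0,0]},{"claw": 1,"translation": [-0.2,0.1,14.5],"rotation": [0,0,0]},{"claw": 1,"translation": [-0.2,0.1,14.5],"rotation": [0,0,0]}], "force": 80}}

```text
time: 3.4
position: [456.3, -347.2, 7.0]
ee_rot: [0.725, 0.689, 0.0, 0.001]
wrist_force: [-1.4, 2.0, 9.2]
gripper_width: 0.19
grip_force: 79.2
```

```bash
python3 - <<'E'
from h import *
go((472,-185,110),Rdown(0.065))
E
```

```text
T cm [ 16.26   0.78 -10.32] R [ 0.002  0.002 -0.115]
```

Call:
{"fn": "arm_command", "kwargs": {"commands": [{"claw": 1,"translation": [0,0,-3],"rotation": [0,0,0]},{"claw": 1,"translation": [0,0,-7],"rotation": [0,0,0]},{"claw": 1,"translation": [4,0.2,-10.3],"rotation": [0,0,-0.03]},{"claw": 1,"translation": [8,0.4,-10.3],"rotation": [0,0,-0.06]},{"claw": 1,"translation": [12,0.6,-10.3],"rotation": [0,0,-0.09]},{"claw": 1,"translation": [15,0.7,-10.3],"rotation": [0,0,-0.115]},{"claw": 1,"translation": [16.2,0.8,-10.3],"rotation": [0,0,-0.115]},{"claw": 1,"translation": [16.2,0.8,-10.3],"rotation": [0,0,-0.115]},{"claw": 1,"translation": [16.2,0.8,-10.3],"rotation": [0,0,-0.115]}]}}

```text
time: 4.3
position: [471.9, -186.0, 108.8]
ee_rot: [0.684, 0.73, -0.0, 0.0]
wrist_force: [0.3, -0.8, -0.5]
gripper_width: 0.189
grip_force: 78.2
```

```bash
python3 - <<'E'
from h import *
s=arm.read_state(); print(s["position"],s["ee_rot"].round(4),s["wrist_force"])
t=snap("top","pics/top2.png");c=snap("side","pics/side2.png")
a=cv2.resize(cv2.imread("pics/side2.png")[155:255,230:310],None,fx=6,fy=6,interpolation=cv2.INTER_CUBIC)
b=cv2.resize(cv2.imread("pics/top2.png")[190:260,190:300],(320,204),interpolation=cv2.INTER_CUBIC)
can=np.zeros((600,800,3),np.uint8);can[:,:480]=a;can[:204,480:]=b
cv2.imwrite("pics/v2.png",can)
E
```

```text
[ 471.93102846 -186.04270041  108.78932667] [ 6.838e-01  7.297e-01 -1.000e-04  5.000e-04] [ 0.30936072 -0.80168074 -0.50093092]
```

View pics/v2.png

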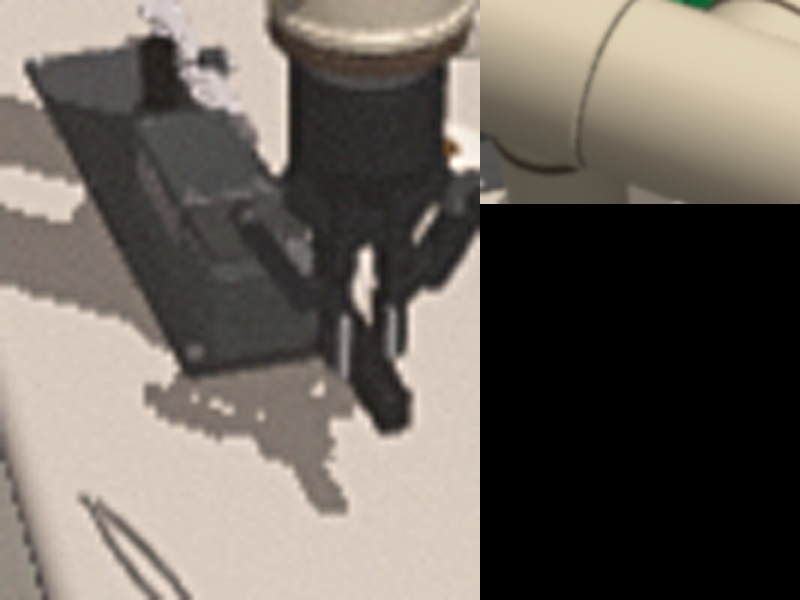

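Side view: the opener is held along the gauge axis, and the blade is hidden behind the gripper. I'll fit the gauge pose from the earlier corner pixels.

```bash
python3 - <<'E'
from h import *
from scipy.optimize import least_squares
c=load("pics/side0.png"); t=load("pics/top0.png"); t1=load("pics/top1.png")
s=lambda x,y:(225+x/8-.44,145+y/8-.44); to=lambda x,y:(190+x/4-.375,205+(y-420)/4-.375); t8=lambda x,y:(185+x/8-.44,205+y/8-.44)
obs=[(c,s(288,580),(-45,-95,0)),(c,s(532,545),(65,-95,0)),(c,s(78,160),(-45,280,10)),(c,s(222,240),(-28,75,74)),(c,s(290,345),(-28,-32,74)),
(c,s(318,418),(-28,-93,78)),(c,s(460,405),(28,-93,78)),(t,to(360,458),(28,-93,78)),(t,to(298,468),(28,-33,76)),(c,s(255,130),(0,115,100))]
def W(p,g): return R.from_euler('z',p[2]).apply(g)+[p[0],p[1],0]
f=lambda p:np.concatenate([proj(a,W(p,g))-u for a,u,g in obs])
r=least_squares(f,[455,78,.065],loss='soft_l1'); p=r.x; print(p); print(f(p).reshape(-1,2).round(1))
print('slot',W(p,(0,-95,68.5)))
for c_,u in((c,s(325,150)),(t1,t8(195,145)),(t,to(78,493))):
    q=onz(c_,u,52); print('index',R.from_euler('z',-p[2]).apply(q-[p[0],p[1],0]))
np.save('g.npy',p)
E
```

```text
[4.55348292e+02 7.37737173e+01 5.51989300e-02]
[[-0.4  1.3]
 [ 0.6  0.6]
 [ 0.2 -0.6]
 [-0.5 -0.6]
 [-0.9  1.4]
 [ 0.5  0.5]
 [-0.8 -0.3]
 [-0.7 -1. ]
 [-0.6 -0.7]
 [ 0.1  0.4]]
slot [460.58952732 -21.0815907   68.5       ]
index [ 49.6144314  177.70322379  52.        ]
index [ 52.33446244 178.62426107  52.        ]
index [ 51.32356327 177.97933098  52.        ]
```

```bash
python3 - <<'E'
from h import *
p=np.load('g.npy'); R0=Rdown(p[2])
go((467.9,-153.8,69),R0); d=np.array([-.055,.9985,0]); 
go(np.array((467.9,-153.8,69))+21*d,R0)
E
```

```text
T cm [ 3.28 -0.17  3.94] R [0.    0.    0.009]
T cm [ 5.38 -0.16  3.94] R [0.    0.    0.009]
```

Call:
{"fn": "arm_command", "kwargs": {"commands": [{"claw": 1,"translation": [0,-0.2,2],"rotation": [0,0,0.009]},{"claw": 1,"translation": [1,-0.2,3.8],"rotation": [0,0,0.009]},{"claw": 1,"translation": [2.5,-0.2,3.94],"rotation": [0,0,0.009]},{"claw": 1,"translation": [3.3,-0.2,3.94],"rotation": [0,0,0.009]},{"claw": 1,"translation": [3.3,-0.2,3.94],"rotation": [0,0,0.009]},{"claw": 1,"translation": [3.3,-0.2,3.94],"rotation": [0,0,0.009]}]}}

```text
time: 5.0
position: [468.1, -152.8, 69.9]
ee_rot: [0.687, 0.727, 0.0, 0.001]
wrist_force: [-0.5, 0.2, -1.2]
gripper_width: 0.192
grip_force: 78.2
```

Call:
{"fn": "arm_command", "kwargs": {"commands": [{"claw": 1,"translation": [0,0,0.1],"rotation": [0,0,0]},{"claw": 1,"translation": [0.4,0,0.1],"rotation": [0,0,0]},{"claw": 1,"translation": [0.8,0,0.1],"rotation": [0,0,0]},{"claw": 1,"translation": [1.2,0,0.1],"rotation": [0,0,0]},{"claw": 1,"translation": [1.6,0,0.1],"rotation": [0,0,0]},{"claw": 1,"translation": [2.0,0,0.1],"rotation": [0,0,0]},{"claw": 1,"translation": [2.0,0,0.1],"rotation": [0,0,0]}]}}

```text
time: 5.7
position: [466.5, -132.0, 68.0]
ee_rot: [0.687, 0.727, -0.0, -0.0]
wrist_force: [-0.9, 0.1, -0.6]
gripper_width: 0.19
grip_force: 78.2
```

```bash
python3 - <<'E'
from h import *
s=arm.read_state(); print(s["position"],s["wrist_force"],s["ft_torque"])
t=snap("top","pics/top3.png");c=snap("side","pics/side3.png")
a=cv2.resize(cv2.imread("pics/side3.png")[165:240,235:310],None,fx=8,fy=8,interpolation=cv2.INTER_CUBIC)
can=np.zeros((600,800,3),np.uint8);can[:,:600]=a
cv2.imwrite("pics/v3.png",can)
E
```

```text
[ 466.45584485 -132.04995555   67.96060303] [-0.87511932  0.06734217 -0.58954154] [-0.04228816 -0.00253291 -0.03173546]
```

View pics/v3.png

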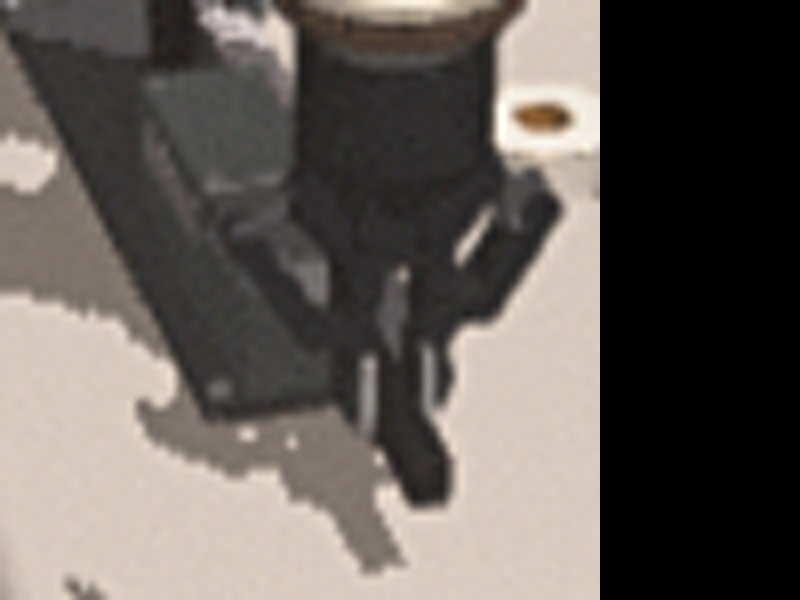

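No contact forces, and the blade is about 14 mm into the slot. Now I'll lift along the arc.

Call:
{"fn": "arm_command", "kwargs": {"commands": [{"claw": 1,"translation": [0,0,-0.5],"rotation": [0,0,0]},{"claw": 1,"translation": [0.1,0,-1.1],"rotation": [0,0,0]},{"claw": 1,"translation": [0.25,0,-1.75],"rotation": [0,0,0]},{"claw": 1,"translation": [0.5,0,-2.4],"rotation": [0,0,0]},{"claw": 1,"translation": [0.8,0,-3.0],"rotation": [0,0,0]},{"claw": 1,"translation": [0.8,0,-3.0],"rotation": [0,0,0]}]}}

```text
time: 6.4
position: [466.4, -124.3, 99.0]
ee_rot: [0.687, 0.727, 0.0, 0.001]
wrist_force: [0.2, 0.4, -0.7]
gripper_width: 0.185
grip_force: 78.2
```

```bash
python3 - <<'E'
from h import *
s=arm.read_state(); print(s["position"],s["wrist_force"],s["ft_torque"])
c=snap("side","pics/side4.png")
a=cv2.resize(cv2.imread("pics/side4.png")[165:240,235:310],None,fx=8,fy=8,interpolation=cv2.INTER_CUBIC)
can=np.zeros((600,800,3),np.uint8);can[:,:600]=a
cv2.imwrite("pics/v4.png",can)
E
```

```text
[ 466.38588589 -124.32631623   98.96889233] [ 0.17279752  0.39646372 -0.69006935] [-0.02394178 -0.02126002  0.01063245]
```

View pics/v4.png

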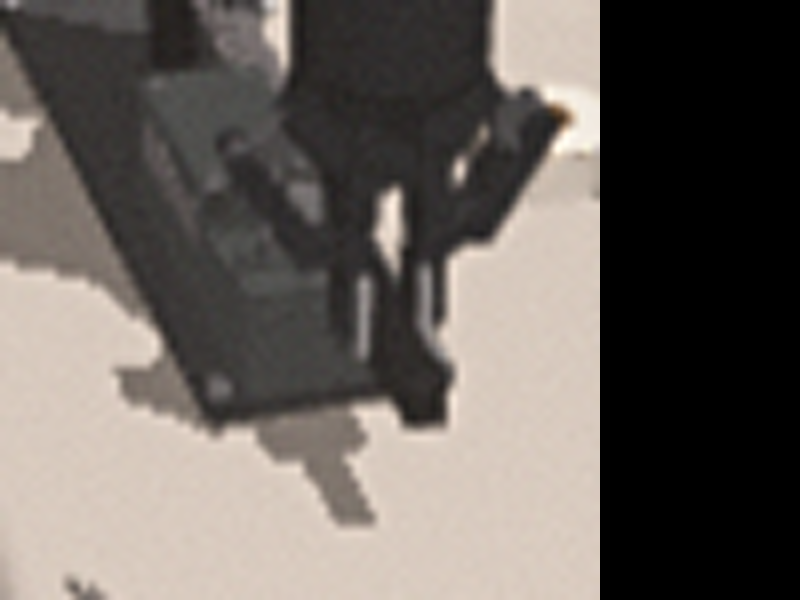

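The deck behind the slot is now visible near crop (260,240), so the cover has been lifted. I'll carry on along the arc.

Call:
{"fn": "arm_command", "kwargs": {"commands": [{"claw": 1,"translation": [0.4,0,-0.57],"rotation": [0,0,0]},{"claw": 1,"translation": [0.88,0,-1.05],"rotation": [0,0,0]},{"claw": 1,"translation": [1.43,0,-1.46],"rotation": [0,0,0]},{"claw": 1,"translation": [2.04,0,-1.79],"rotation": [0,0,0]},{"claw": 1,"translation": [2.7,0,-2.02],"rotation": [0,0,0]},{"claw": 1,"translation": [3.38,0,-2.15],"rotation": [0,0,0]},{"claw": 1,"translation": [4.06,0,-2.18],"rotation": [0,0,0]},{"claw": 1,"translation": [4.76,0,-2.1],"rotation": [0,0,0]},{"claw": 1,"translation": [5.0,0,-2.05],"rotation": [0,0,0]},{"claw": 1,"translation": [5.0,0,-2.05],"rotation": [0,0,0]}]}}

```text
time: 7.45
position: [463.1, -74.2, 118.2]
ee_rot: [0.687, 0.727, -0.0, -0.0]
wrist_force: [0.7, -0.7, -0.2]
gripper_width: 0.191
grip_force: 78.2
```

```bash
python3 - <<'E'
from h import *
go((455,-340,60),Rdown(0.0)); go((455,-340,7.5),Rdown(0.0))
E
```

```text
T cm [-26.49  -2.31   5.82] R [-0.    -0.     0.057]
T cm [-26.49  -2.31  11.07] R [-0.    -0.     0.057]
```

Call:
{"fn": "arm_command", "kwargs": {"commands": [{"claw": 1,"translation": [-2,0,0],"rotation": [0,0,0]},{"claw": 1,"translation": [-6,0,0],"rotation": [0,0,0]},{"claw": 1,"translation": [-11,-0.5,0],"rotation": [0,0,0]},{"claw": 1,"translation": [-16,-1.5,2],"rotation": [0,0,0.02]},{"claw": 1,"translation": [-20,-2.3,4],"rotation": [0,0,0.05]},{"claw": 1,"translation": [-24,-2.3,5.8],"rotation": [0,0,0.057]},{"claw": 1,"translation": [-26.5,-2.3,7.5],"rotation": [0,0,0.057]},{"claw": 1,"translation": [-26.5,-2.3,9.5],"rotation": [0,0,0.057]},{"claw": 1,"translation": [-26.5,-2.3,10.5],"rotation": [0,0,0.057]},{"claw": 1,"translation": [-26.5,-2.3,10.9],"rotation": [0,0,0.057]},{"claw": 1,"translation": [-26.5,-2.3,10.9],"rotation": [0,0,0.057]}]}}

```text
time: 8.55
position: [455.1, -340.1, 9.5]
ee_rot: [0.707, 0.707, -0.0, -0.0]
wrist_force: [0.7, -0.3, -0.8]
gripper_width: 0.189
grip_force: 78.3
```

```bash
python3 - <<'E'
from h import *
s=arm.read_state(); print(s["position"],s["wrist_force"],s["ft_torque"])
c=snap("side","pics/side5.png");t=snap("top","pics/top5.png")
a=cv2.resize(cv2.imread("pics/side5.png")[145:220,225:300],None,fx=8,fy=8,interpolation=cv2.INTER_CUBIC)
b=cv2.resize(cv2.imread("pics/side5.png")[245:295,270:320],None,fx=4,fy=4,interpolation=cv2.INTER_CUBIC)
b2=cv2.resize(cv2.imread("pics/top5.png")[195:245,190:290],(200,100),interpolation=cv2.INTER_CUBIC)
can=np.zeros((600,800,3),np.uint8);can[:,:600]=a;can[:200,600:]=b;can[300:400,600:]=b2
cv2.imwrite("pics/v5.png",can)
E
```

```text
[ 455.1451089  -340.08688361    9.51828452] [ 0.74968191 -0.34283729 -0.81760615] [ 0.03714809 -0.00276242 -0.00011685]
```

View pics/v5.png

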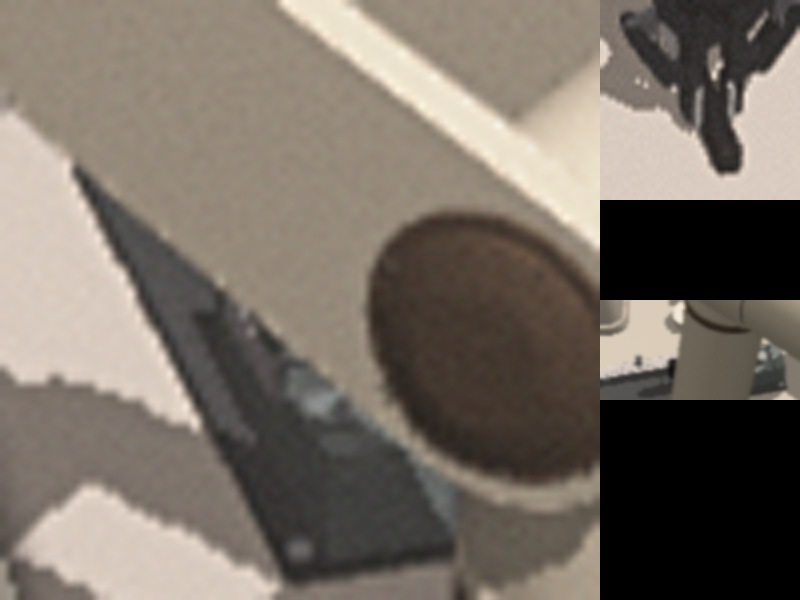

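Call:
{"fn": "arm_command", "kwargs": {"commands": [{"claw": 1,"translation": [0,0,0.15],"rotation": [0,0,0]},{"claw": 1,"translation": [0,0,0.2],"rotation": [0,0,0]},{"claw": 4,"translation": [0,0,0.2],"rotation": [0,0,0]},{"claw": 4,"translation": [0,0,0.2],"rotation": [0,0,0]},{"claw": 4,"translation": [0,0,0.2],"rotation": [0,0,0]},{"claw": 4,"translation": [0,0,0.2],"rotation": [0,0,0]},{"claw": 4,"translation": [0,0,-2],"rotation": [0,0,0]},{"claw": 4,"translation": [0,0,-6],"rotation": [0,0,0]},{"claw": 0.5,"translation": [0,0,-11],"rotation": [0,0,0]},{"claw": 0,"translation": [0,0,-16],"rotation": [0,0,0]},{"claw": 0,"translation": [0,0,-19],"rotation": [0,0,0]}]}}

```text
time: 9.75
position: [455.5, -340.9, 203.7]
ee_rot: [0.707, 0.707, -0.0, 0.002]
wrist_force: [0.3, -1.1, -0.7]
gripper_width: 0.002
grip_force: 0.0
```

```bash
python3 - <<'E'
from h import *
s=arm.read_state(); print(s["position"],s["wrist_force"],s["gripper_width"])
p=np.load('g.npy'); G=lambda g:R.from_euler('z',p[2]).apply(g)+[p[0],p[1],0]
b=G((0,-57,0)); print('button',b)
go((b[0],b[1]-40,200),Rdown(p[2]))
E
```

```text
[ 455.52275658 -340.91603532  203.69698109] [ 0.28126608 -1.0668512  -0.68115038] 0.001721908172889625
button [458.493033    16.86053248   0.        ]
T cm [31.78  0.27  0.28] R [ 0.003  0.003 -0.056]
```

```bash
python3 - <<'E'
from h import *
p=np.load('g.npy'); G=lambda g:R.from_euler('z',p[2]).apply(g)+[p[0],p[1],0]
c0=load("pics/side0.png"); c=snap("side","pics/side6.png")
def px(im,P):
    u=np.round(proj(im,P)).astype(int); return u,im["color"][u[1],u[0]]
print('plate',px(c,G((-38,-60,10))),px(c0,G((-38,-60,10))))
for y in(-85,-70,-55,-45): print(y,px(c,G((0,y,69))),px(c0,G((0,y,69)))[1])
for th in(1.4,1.6,1.85,2.0):
    for r in(30,50,57): print(th,r,px(c,G((0,-34-r*np.cos(th),76+r*np.sin(th)))))
o=c["color"].astype(int); m=(o.max(2)<75).astype(np.uint8); m[:245]=0;m[310:]=0;m[:,:275]=0;m[:,330:]=0
n,l,st,ce=cv2.connectedComponentsWithStats(m);i=1+st[1:,4].argmax();print('opener',st[i],ce[i],onz(c,ce[i],10))
E
```

```text
plate (array([259, 210]), array([53, 52, 48], dtype=uint8)) (array([259, 210]), array([85, 81, 81], dtype=uint8))
-85 (array([272, 197]), array([67, 68, 66], dtype=uint8)) [83 80 80]
-70 (array([271, 195]), array([84, 81, 81], dtype=uint8)) [119 115 112]
-55 (array([270, 193]), array([112, 108, 106], dtype=uint8)) [117 112 107]
-45 (array([269, 191]), array([78, 78, 74], dtype=uint8)) [121 116 111]
1.4 30 (array([269, 181]), array([65, 60, 54], dtype=uint8))
1.4 50 (array([269, 176]), array([63, 61, 57], dtype=uint8))
1.4 57 (array([269, 174]), array([66, 58, 58], dtype=uint8))
1.6 30 (array([268, 180]), array([66, 65, 61], dtype=uint8))
1.6 50 (array([268, 175]), array([61, 61, 59], dtype=uint8))
1.6 57 (array([268, 173]), array([64, 59, 57], dtype=uint8))
1.85 30 (array([267, 179]), array([62, 60, 56], dtype=uint8))
1.85 50 (array([267, 173]), array([62, 61, 57], dtype=uint8))
1.85 57 (array([267, 171]), array([134, 126, 125], dtype=uint8))
2.0 30 (array([267, 179]), array([62, 60, 56], dtype=uint8))
2.0 50 (array([266, 173]), array([61, 61, 58], dtype=uint8))
2.0 57 (array([266, 171]), array([135, 126, 127], dtype=uint8))
opener [291 262  14  27 185] [297.38378378 275.10810811] [ 454.96865021 -342.35658312   10.        ]
```

```bash
cat >> h.py <<'E'
p=np.load('g.npy'); G=lambda g:R.from_euler('z',p[2]).apply(g)+[p[0],p[1],0]
def Rt(a): return R.from_rotvec(a*np.array([np.cos(p[2]),np.sin(p[2]),0])).as_matrix()@Rdown(p[2])
E
python3 - <<'E'
from h import *
go(G((0,-51,180)),Rt(.2))
E
```

```text
T cm [36.47  0.13  2.53] R [ 0.011  0.206 -0.055]
```

Call:
{"fn": "arm_command", "kwargs": {"commands": [{"claw": 0,"translation": [5,0.1,0],"rotation": [0.005,0.1,-0.025]},{"claw": 0,"translation": [10,0.1,0],"rotation": [0.011,0.206,-0.055]},{"claw": 0,"translation": [15,0.1,0],"rotation": [0.011,0.206,-0.055]},{"claw": 0,"translation": [20,0.1,0],"rotation": [0.011,0.206,-0.055]},{"claw": 0,"translation": [25,0.1,0],"rotation": [0.011,0.206,-0.055]},{"claw": 0,"translation": [30,0.1,0],"rotation": [0.011,0.206,-0.055]},{"claw": 0,"translation": [34,0.1,1.5],"rotation": [0.011,0.206,-0.055]},{"claw": 0,"translation": [36.5,0.1,2.5],"rotation": [0.011,0.206,-0.055]},{"claw": 0,"translation": [36.5,0.1,2.5],"rotation": [0.011,0.206,-0.055]},{"claw": 0,"translation": [36.5,0.1,2.5],"rotation": [0.011,0.206,-0.055]}]}}

```text
time: 10.8
position: [456.4, 24.7, 174.3]
ee_rot: [0.684, 0.723, 0.069, -0.077]
wrist_force: [-0.8, -1.1, 1.1]
gripper_width: -0.003
grip_force: 0.0
```

```bash
python3 - <<'E'
from h import *
print(arm.read_state()["position"])
for z in(90,74,62,58): go(G((0,-51,z)),Rt(.2))
E
```

```text
[456.35274526  24.67655956 174.32187092]
T cm [-1.91  0.22  8.21] R [-0.006 -0.006 -0.   ]
T cm [-2.24  0.23  9.78] R [-0.006 -0.006 -0.   ]
T cm [-2.48  0.23 10.95] R [-0.006 -0.006 -0.   ]
T cm [-2.57  0.23 11.35] R [-0.006 -0.006 -0.   ]
```

Call:
{"fn": "arm_command", "kwargs": {"commands": [{"claw": 0,"translation": [-1,0.2,3],"rotation": [0,0,0]},{"claw": 0,"translation": [-1.8,0.2,6],"rotation": [0,0,0]},{"claw": 0,"translation": [-2.1,0.2,8.2],"rotation": [0,0,0]},{"claw": 0,"translation": [-2.3,0.2,9.5],"rotation": [0,0,0]},{"claw": 0,"translation": [-2.3,0.2,9.8],"rotation": [0,0,0]},{"claw": 0,"translation": [-2.3,0.2,9.8],"rotation": [0,0,0]}]}}

```text
time: 11.4
position: [458.4, 21.7, 74.3]
ee_rot: [0.684, 0.722, 0.069, -0.076]
wrist_force: [0.2, 0.3, 0.5]
gripper_width: -0.001
grip_force: 0.0
```

```bash
python3 - <<'E'
from h import *
s=arm.read_state();print(R.from_euler('z',-p[2]).apply(s["position"]-[p[0],p[1],0]),s["wrist_force"])
for z in(74,66,62,60): go(G((0,-51,z)),Rt(.2))
E
```

```text
[  0.2165599  -52.2033927   74.28985943] [0.17185774 0.34764353 0.45038504]
T cm [ 0.11 -0.02  0.05] R [-0.005 -0.006 -0.002]
T cm [-0.05 -0.02  0.84] R [-0.005 -0.006 -0.002]
T cm [-0.13 -0.02  1.23] R [-0.005 -0.006 -0.002]
T cm [-0.17 -0.01  1.42] R [-0.005 -0.006 -0.002]
```

Call:
{"fn": "arm_command", "kwargs": {"commands": [{"claw": 0,"translation": [0.05,0,0.3],"rotation": [0,0,0]},{"claw": 0,"translation": [0,0,0.6],"rotation": [0,0,0]},{"claw": 0,"translation": [-0.05,0,0.9],"rotation": [0,0,0]},{"claw": 0,"translation": [-0.13,0,1.2],"rotation": [0,0,0]},{"claw": 0,"translation": [-0.13,0,1.2],"rotation": [0,0,0]}]}}

```text
time: 11.9
position: [458.5, 23.3, 62.6]
ee_rot: [0.684, 0.722, 0.069, -0.076]
wrist_force: [-1.3, -0.2, 13.9]
gripper_width: 0.0
grip_force: 7.3
```

Call:
{"fn": "arm_command", "kwargs": {"commands": [{"claw": 0,"translation": [0,0,0.1],"rotation": [0,0,0]},{"claw": 0,"translation": [0,0,0.1],"rotation": [0,0,0]}]}}

```text
time: 12.1
position: [458.7, 23.3, 62.3]
ee_rot: [0.684, 0.722, 0.069, -0.076]
wrist_force: [-6.0, -1.7, 27.3]
gripper_width: 0.0
grip_force: 13.7
```

```bash
python3 - <<'E'
from h import *
go(G((0,-65,200)),Rt(.2));go(G((0,115,200)),Rt(0))
E
```

```text
T cm [  1.4   -0.1  -13.77] R [-0.003 -0.006 -0.001]
T cm [ 19.02  -0.11 -10.09] R [-0.003 -0.206 -0.001]
```

Call:
{"fn": "arm_command", "kwargs": {"commands": [{"claw": 0,"translation": [0,0,-3],"rotation": [0,0,0]},{"claw": 0,"translation": [0.3,0,-7],"rotation": [0,0,0]},{"claw": 0,"translation": [0.8,0,-11],"rotation": [0,0,0]},{"claw": 0,"translation": [1.4,0,-14.5],"rotation": [0,0,0]},{"claw": 1,"translation": [6,0,-13.5],"rotation": [0,-0.05,0]},{"claw": 2,"translation": [10,0,-12.5],"rotation": [0,-0.1,0]},{"claw": 3,"translation": [14,0,-11.5],"rotation": [0,-0.15,0]},{"claw": 4,"translation": [18,-0.1,-10.5],"rotation": [0,-0.206,0]},{"claw": 4.5,"translation": [19,-0.1,-10.1],"rotation": [0,-0.206,0]},{"claw": 4.5,"translation": [19,-0.1,-10.1],"rotation": [0,-0.206,0]}]}}

```text
time: 13.1
position: [447.9, 190.3, 197.9]
ee_rot: [0.686, 0.727, -0.002, -0.002]
wrist_force: [-0.1, -0.3, 1.2]
gripper_width: 0.527
grip_force: 0.0
```

```bash
python3 - <<'E'
from h import *
s=arm.read_state();print(R.from_euler('z',-p[2]).apply(s["position"]-[p[0],p[1],0]),s["wrist_force"])
go(G((0,115,110)),Rt(0));go(G((0,115,64)),Rt(0))
# check top/side views of knob: dark blob
c=snap("side","pics/side7.png");t=snap("top","pics/top7.png")
for im in(c,t):
    u=proj(im,G((0,115,100))).round().astype(int); print(u); print(im["color"][u[1]-6:u[1]+9,u[0]-7:u[0]+8].mean(2).astype(int))
c0=load("pics/side0.png");print(c0["color"][155:180,245:270].mean(2).astype(int))
E
```

```text
[ -1.02637552 116.71685157 197.94430399] [-0.14198092 -0.28759717  1.16863048]
T cm [-0.17  0.16  8.79] R [-0.007 -0.     0.003]
T cm [-0.18  0.19 13.39] R [-0.007 -0.     0.003]
[257 161]
[[186 184 124 112 116 129 116 113 145 184 200 199 200 199 198]
 [116 117 105  91 113 142 141 145 198 222 202 198 198 197 198]
 [145 141 113 100 122 185 197 198 203 206 203 192 201 202 199]
 [208 203 123 109  99 115 161 180 201 199 200 181 197 201 199]
 [195 188 123 111 117 108 159 150 190 198 202 198 199 201 200]
 [122 123 119 118 101  86 154 176 156 200 193 203 198 200 202]
 [107 104 109 104  67  41  52  58  77 176 175 196 199 198 203]
 [ 83  71  78  57  39  37  37  36  39 104 188 202 202 186 183]
 [ 61  54  52  43  40  42  43  40  42  98 164 204 199 116  88]
 [ 80  67  53  48  36  40  45  34  44  89 149 183 175  59  76]
 [ 82  84  65  54  38  38  41  42  46  90 112 112 121  56  72]
 [ 85  86  89  55  36  40  40  41  38  66 133 170 199 132 134]
 [ 83  81  84  59  40  42  42  41  35  70 160 170 197 190 195]
 [ 85  85  84  71  40  42  42  40  42  44  83 145 164 172 176]
 [ 85  83  86  66  40  43  44
[... 2916 characters left out ...]
72  63  63  62  79  75  90  88  93  99
  120 163 181 153 151 187 202]
 [ 82  83  82  81  57  56  54  72  90 128 124 112 137 128 137 133 133 131
  131 135 146 145 131 162 197]
 [ 78  83  82  81  54  53  60  98 138 171 153 136 135 135 133 134 133 133
  133 133 131 131 131 156 190]
 [ 83  80  81  81  69  54  56  68 111 129 135 130 133 131 131 132 128 131
  133 133 129 128 129 130 150]
 [ 82  82  83  80  78  54  54  61  92 131 135 133 132 132 134 133 131 128
  129 129 129 132 131 128 137]
 [ 84  86  78  83  78  61  53  56  65 109 132 137 134 133 130 130 131 133
  129 130 130 131 132 130 129]
 [ 81  84  82  84  83  75  57  60  64  79 127 137 134 130 130 130 129 129
  130 130 129 129 130 128 130]]
```

Call:
{"fn": "arm_command", "kwargs": {"commands": [{"claw": 4.5,"translation": [-0.2,0.1,4],"rotation": [-0.005,0,0]},{"claw": 4.5,"translation": [-0.2,0.1,8],"rotation": [-0.005,0,0]},{"claw": 4.5,"translation": [-0.2,0.1,11],"rotation": [-0.005,0,0]},{"claw": 4.5,"translation": [-0.2,0.1,13],"rotation": [-0.005,0,0]},{"claw": 4.5,"translation": [-0.2,0.1,13.4],"rotation": [-0.005,0,0]},{"claw": 4.5,"translation": [-0.2,0.1,13.4],"rotation": [-0.005,0,0]}]}}

```text
time: 13.8
position: [449.3, 185.4, 64.7]
ee_rot: [0.688, 0.725, -0.0, -0.0]
wrist_force: [-0.2, -0.0, 0.7]
gripper_width: 0.526
grip_force: 0.0
```

Call:
{"fn": "arm_command", "kwargs": {"commands": [{"claw": 4.5,"translation": [0.3,0,0],"rotation": [0,0,0]},{"claw": 1.5,"translation": [0.3,0,0],"rotation": [0,0,0]},{"claw": 1.5,"translation": [0.3,0,0],"rotation": [0,0,0]},{"claw": 1.5,"translation": [0.3,0,0],"rotation": [0,0,0]},{"claw": 1.5,"translation": [0.3,0,0],"rotation": [0,0,0]},{"claw": 1.5,"translation": [0.3,0,0],"rotation": [0,0,0]}], "force": 80}}

```text
time: 14.4
position: [447.5, 189.6, 65.8]
ee_rot: [0.687, 0.726, -0.001, -0.001]
wrist_force: [-22.4, -3.6, 25.4]
gripper_width: 0.239
grip_force: 77.4
```

```bash
python3 - <<'E'
from h import *
s=arm.read_state();print(R.from_euler('z',-p[2]).apply(s["position"]-[p[0],p[1],0]),s["wrist_force"],s["ft_torque"])
E
```

```text
[ -1.4848328  116.10072428  65.83554305] [-22.36886133  -3.59627425  25.35652609] [-0.6356235   3.72820028 -0.04522969]
```

Call:
{"fn": "arm_command", "kwargs": {"commands": [{"claw": 1.5,"translation": [0,-0.1,-0.1],"rotation": [0,0,0]},{"claw": 1.5,"translation": [0,-0.2,-0.15],"rotation": [0,0,0]},{"claw": 1.5,"translation": [0,-0.2,-0.15],"rotation": [0,0,0]}]}}

```text
time: 14.7
position: [447.1, 189.5, 66.1]
ee_rot: [0.687, 0.726, 0.0, 0.0]
wrist_force: [4.5, 1.6, -8.0]
gripper_width: 0.234
grip_force: 79.4
```

Call:
{"fn": "arm_command", "kwargs": {"commands": [{"claw": 1.5,"translation": [0.5,0,0.05],"rotation": [0,0,0]},{"claw": 1.5,"translation": [1.0,0,0.05],"rotation": [0,0,0]},{"claw": 1.5,"translation": [1.5,0,0.05],"rotation": [0,0,0]},{"claw": 1.5,"translation": [2.0,0,0.05],"rotation": [0,0,0]},{"claw": 1.5,"translation": [2.0,0,0.05],"rotation": [0,0,0]}]}}

```text
time: 15.2
position: [445.8, 209.8, 66.0]
ee_rot: [0.687, 0.726, 0.0, 0.0]
wrist_force: [-2.6, -4.0, 5.8]
gripper_width: 0.239
grip_force: 81.3
```

Call:
{"fn": "arm_command", "kwargs": {"commands": [{"claw": 1.5,"translation": [0.6,0,0],"rotation": [0,0,0]},{"claw": 1.5,"translation": [1.2,0,0],"rotation": [0,0,0]},{"claw": 1.5,"translation": [1.8,0,0],"rotation": [0,0,0]},{"claw": 1.5,"translation": [2.4,0,0],"rotation": [0,0,0]},{"claw": 1.5,"translation": [3.0,0,0],"rotation": [0,0,0]},{"claw": 1.5,"translation": [3.6,0,0],"rotation": [0,0,0]},{"claw": 1.5,"translation": [4.0,0,0],"rotation": [0,0,0]},{"claw": 1.5,"translation": [4.0,0,0],"rotation": [0,0,0]}]}}

```text
time: 16.0
position: [443.1, 249.5, 66.0]
ee_rot: [0.687, 0.726, -0.0, -0.0]
wrist_force: [-8.3, -5.1, 10.0]
gripper_width: 0.234
grip_force: 81.8
```

```bash
python3 - <<'E'
from h import *
s=arm.read_state();print(R.from_euler('z',-p[2]).apply(s["position"]-[p[0],p[1],0]),s["wrist_force"],s["ft_torque"])
A={n:[snap(n,f"pics/{n}8_{i}.png")["color"].astype(float) for i in range(4)] for n in("side","top")}
a=np.mean(A["side"],0)[:,:,::-1].astype(np.uint8);b=np.mean(A["top"],0)[:,:,::-1].astype(np.uint8)
cv2.imwrite("pics/sidem.png",a);cv2.imwrite("pics/topm.png",b)
cs=load("pics/side8_0.png");ct=load("pics/top8_0.png");us=proj(cs,G((32,178,46)));ut=proj(ct,G((32,178,46)));print(us,ut)
s0=cv2.imread("pics/side0.png")
def cr(im,u,w,h,f): x,y=int(u[0])-w//2,int(u[1])-h//2; print(x,y); return cv2.resize(im[y:y+h,x:x+w],None,fx=f,fy=f,interpolation=cv2.INTER_CUBIC)
can=np.zeros((600,800,3),np.uint8)
can[:288,:384]=cr(a,us,32,24,12); can[:288,400:784]=cr(s0,us,32,24,12)
can[300:588,:384]=cr(b,ut,32,24,12); can[300:600,400:800]=cr(a,proj(cs,G((0,-30,80))),80,60,5)
cv2.imwrite("pics/v8.png",can)
E
```

```text
[ -2.50826582 176.12561093  65.99837258] [-8.3034129  -5.08180145  9.96149003] [-0.82370142  1.40414286 -0.01005839]
[260.61029323 165.30976948] [209.81320763 227.85684276]
244 153
244 153
193 215
227 156
```

View pics/v8.png

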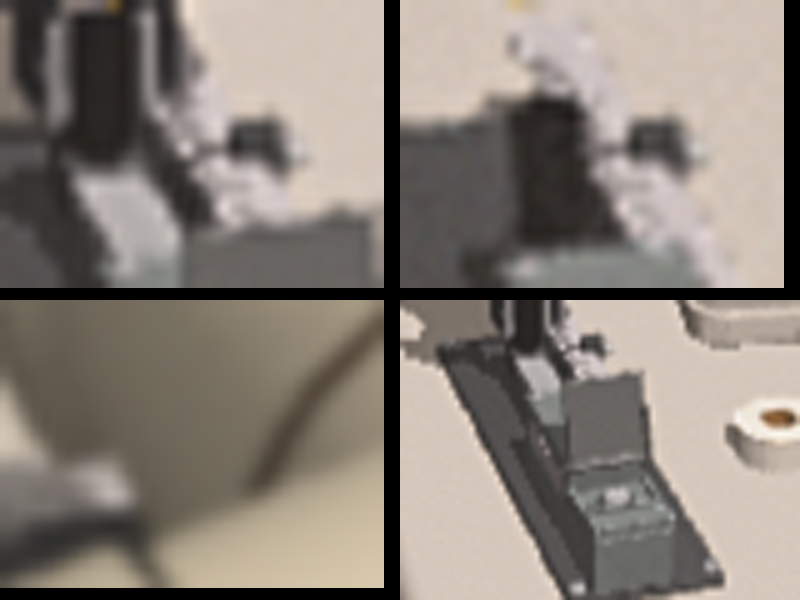

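The cover stands open past upright and the button is visible in the deck. The index finger and the pointer appear as a dark line at crop (205,152), i.e. px (261,165). I'll now get sub-pixel numbers for their offset.

```bash
python3 - <<'E'
from h import *
m=cv2.imread("pics/sidem.png").mean(2).astype(int); s0=cv2.imread("pics/side0.png").mean(2).astype(int)
c=load("pics/side8_0.png")
for n,a in(("now",m),("home",s0)): print(n,"rows158-171 cols254-270");print(a[158:172,254:271])
for g in((13,175,46),(22,175,46),(32,175,46),(32,178,46),(32,181,46),(40,178,46),(46,178,46),(20,178,42),(46,178,52)): print(g,proj(c,G(g)).round(2))
E
```

```text
now rows158-171 cols254-270
[[ 36  68 138  54  58 110 123 184 201 198 198 198 197 198 198 199 199]
 [ 36  68 136  61  60 114 149 201 201 198 199 199 198 199 198 199 199]
 [ 36  66 136  78  80 123 189 204 199 201 200 201 200 200 199 199 199]
 [ 37  63 130 131 110 128 173 199 201 202 204 203 194 201 201 201 199]
 [ 36  57 107 171 132 154 188 203 202 187 182 180 159 187 202 199 200]
 [ 37  52  60 104 150 146 162 202 200 112  89  85  83 135 192 199 199]
 [ 39  56  51  80 136 158 148 177 176  62  73  74  69 120 183 195 201]
 [ 55  72  55  64 101 194 118 109 120  55  68  70  59  99 189 195 201]
 [ 91  95  67  55  57  84 119 167 198 131 134 132  87  81 149 172 198]
 [137 136  86  52  47  73 156 166 195 191 194 201 153 121 176 200 201]
 [182 181 135  68  48  50  81 144 163 170 175 204 199 178 201 203 201]
 [178 183 176 129  54  46  52 104 183 191 189 203 204 202 203 203 204]
 [176 179 184 181  81  45  48  83 204 180 163 188 198 198 193 193 184]
 [176 176 179 183 136  60  62  79 139 183 150 131 152 162 144 138 118]]
home rows158-171 cols254-270
[[167 132 154 181 198 198 195 182 193 196 196 19
[... 516 characters left out ...]
94]
 [ 42  44  45  45  43  63 132 166 197 132 134 131  87  85 145 171 199]
 [ 44  40  47  43  42  68 156 166 194 189 190 200 148 120 173 192 197]
 [ 40  43  44  42  41  48  84 143 161 169 168 200 196 174 197 203 195]
 [ 42  44  46  44  40  48  53 107 180 186 188 198 199 197 195 197 199]
 [ 42  39  44  46  47  47  54  87 200 179 168 187 198 197 195 186 196]
 [ 41  41  40  46  44  49  56  57 122 197 186 174 194 198 194 184 196]]
(13, 175, 46) [255.88 166.35]
(22, 175, 46) [258.23 166.03]
(32, 175, 46) [260.82 165.68]
(32, 178, 46) [260.61 165.31]
(32, 181, 46) [260.4  164.94]
(40, 178, 46) [262.68 165.03]
(46, 178, 46) [264.23 164.82]
(20, 178, 42) [257.5  166.68]
(46, 178, 52) [264.23 163.4 ]
```

```bash
python3 - <<'E'
from h import *
for n in("top0","top1"):
    t=load(f"pics/{n}.png"); print(n,'rows219-238 cols203-234');a=t["color"].mean(2).astype(int)
    print('\n'.join(' '.join(f'{v:3d}' for v in r) for r in a[219:238,203:235]))
for g in((32,178,46),(22,178,46),(46,178,52),(52,170,52),(52,186,52),(32,115,46),(22,115,46),(0,115,100),(0,104,100),(0,126,100),(0,115,55)): print(g,proj(t,G(g)).round(2))
E
```

```text
top0 rows219-238 cols203-234
193 193 193 194 193 193 194 194 193 194 193 194 193 193 193 193 193 194 193 193 193 193 193 193 193 193 193 193 193 193 192 193
194 194 194 194 194 193 193 193 194 194 193 194 193 193 193 193 193 193 193 193 193 194 193 193 193 193 193 193 192 193 193 192
194 193 194 193 191 189 188 190 193 193 193 193 194 193 193 193 193 193 193 194 193 192 191 192 193 195 196 195 194 194 193 192
194 194 194 191 180 167 163 173 186 192 193 194 193 193 193 192 191 189 192 195 196 192 186 188 193 198 201 198 195 194 192 186
194 194 194 187 163 129 117 138 172 189 190 189 191 194 195 193 185 183 190 197 197 187 175 172 177 187 194 194 194 192 185 161
193 194 193 186 154 106  91 120 163 187 186 182 188 196 199 196 191 190 191 192 182 152 117 103 118 157 185 193 195 192 177 137
191 193 192 181 146 100  84 116 165 190 191 188 191 194 196 195 194 194 194 187 156 105  59  39  63 117 168 193 198 193 176 133
186 192 189 167 126  84  71 105 157 186 188 188 189 191 193 194 195 194 191 181 142  81  38  29  37  83 144 178 185 174 151 118
192 193 190 171 137 105  94 119 160 182 175 175
[... 3450 characters left out ...]
 60  60  62  69  75  77  77  77  79  81  81  81  82  79  75  81  90  92  92  92  91  91  91  90  89  89  88  88  87
 75  77  77  77  78  77  80  81  82  82  82  82  82  81  81  80  76  73  81  90  92  92  91  92  91  90  89  89  88  88  87  87
 83  83  83  83  83  83  82  82  82  81  81  80  79  77  75  72  66  66  79  90  92  92  92  91  91  90  90  89  89  88  88  87
(32, 178, 46) [209.81 227.86]
(22, 178, 46) [210.07 230.02]
(46, 178, 52) [209.25 224.02]
(52, 170, 52) [211.15 222.41]
(52, 186, 52) [207.06 223.05]
(32, 115, 46) [225.96 225.3 ]
(22, 115, 46) [226.27 227.45]
(0, 115, 100) [225.46 224.7 ]
(0, 104, 100) [228.39 224.24]
(0, 126, 100) [222.54 225.16]
(0, 115, 55) [226.71 231.01]
```

Call:
{"fn": "arm_command", "kwargs": {"commands": [{"claw": 1.5,"translation": [0.3,0,0],"rotation": [0,0,0]},{"claw": 1.5,"translation": [0.6,0,0],"rotation": [0,0,0]},{"claw": 1.5,"translation": [0.6,0,0],"rotation": [0,0,0]},{"claw": 1.5,"translation": [0.6,0,0],"rotation": [0,0,0]}]}}

```text
time: 16.8
position: [442.8, 255.2, 66.0]
ee_rot: [0.687, 0.726, -0.001, -0.0]
wrist_force: [-8.5, -4.9, 9.9]
gripper_width: 0.233
grip_force: 81.9
```

```bash
cat > m.py <<'E'
from h import *
import sys
def main(tag):
    s=arm.read_state();print(tag,R.from_euler('z',-p[2]).apply(s["position"]-[p[0],p[1],0]).round(2),s["wrist_force"].round(1),s["gripper_width"])
    a=np.mean([vision.read_camera("side")["color"].astype(float).mean(2) for _ in range(6)],0); np.save(f"m{tag}.npy",a)
    b=np.mean([vision.read_camera("top")["color"].astype(float).mean(2) for _ in range(1)],0); np.save(f"t{tag}.npy",b)
    print(a[160:171,256:265].round().astype(int)); print(b[219:232,203:215].round().astype(int))
main(sys.argv[1])
E
python3 m.py 66
```

```text
66 [ -2.56 181.8   66.  ] [-8.5 -4.9  9.9] 0.23293086850411385
[[130 108 138 200 194 201 200 200 200]
 [128 183 185 190 174 198 201 203 202]
 [ 92 201 141 157 186 202 203 186 184]
 [ 57 108 149 146 161 204 200 115  89]
 [ 56  83 132 112 142 180 175  64  75]
 [ 59  64  72  87  95 111 122  55  70]
 [ 68  54  57  80 133 170 200 131 134]
 [ 99  52  50  75 157 168 196 191 194]
 [135  68  48  51  81 143 164 171 174]
 [177 129  55  46  52 105 185 193 191]
 [183 181  83  47  47  86 206 180 164]]
[[105 105 107 107 108 109 111 113 116 119 122 125]
 [104 105 106 107 108 109 110 112 115 117 120 123]
 [103 104 105 106 107 108 109 111 113 116 118 121]
 [101 103 103 105 106 107 108 109 111 113 116 118]
 [100 102 102 104 105 106 107 109 110 111 113 113]
 [ 99 101 102 104 105 105 107 108 109 110 110 107]
 [ 98 100 101 103 104 105 105 107 108 109 107  98]
 [ 96  98 100 101 103 105 105 106 107 107 103  87]
 [ 95  96  98 101 102 103 105 106 106 105  95  75]
 [ 93  95  97  99 101 102 103 105 105 102  86  66]
 [ 94  93  96  97 100 102 103 104 104  99  81  67]
 [100  92  94  96  99  99 101 103 102  94  83  90]
 [102  90  92  94  97  99 101 103 105 104 108 128]]
```

Call:
{"fn": "arm_command", "kwargs": {"commands": [{"claw": 1.5,"translation": [0.3,0,0],"rotation": [0,0,0]},{"claw": 1.5,"translation": [0.6,0,0],"rotation": [0,0,0]},{"claw": 1.5,"translation": [0.6,0,0],"rotation": [0,0,0]},{"claw": 1.5,"translation": [0.6,0,0],"rotation": [0,0,0]}]}}

```text
time: 17.55
position: [442.3, 261.2, 66.0]
ee_rot: [0.687, 0.726, -0.001, -0.0]
wrist_force: [-9.0, -5.9, 11.0]
gripper_width: 0.234
grip_force: 81.9
```

```bash
python3 m.py 72
```

```text
72 [ -2.66 187.83  66.  ] [-9.  -5.9 11. ] 0.2344667700547186
[[117 132 174 203 190 199 200 201 201]
 [ 95 183 187 189 172 197 200 202 204]
 [ 88 199 137 156 186 202 202 186 184]
 [ 58 107 142 148 163 203 200 112  89]
 [ 54  77 107 117 147 181 174  63  75]
 [ 59  58  70  89 112 111 122  56  70]
 [ 65  50  53  81 134 168 199 133 133]
 [ 98  50  50  75 157 168 197 190 194]
 [132  68  47  51  83 145 162 171 174]
 [178 128  55  47  53 103 185 191 192]
 [182 181  84  48  48  85 204 180 163]]
[[106 107 108 109 110 111 114 116 119 122 124 127]
 [105 106 107 108 109 110 113 115 117 120 124 126]
 [104 106 107 107 107 109 111 113 116 118 121 122]
 [103 104 105 107 108 107 109 112 113 116 118 117]
 [102 104 104 105 106 107 109 110 112 113 113 108]
 [100 103 104 105 106 107 108 109 111 110 108  96]
 [100 102 103 105 105 106 108 108 109 108 103  84]
 [ 98 100 103 103 104 106 106 108 108 105  93  73]
 [ 97  99 101 102 103 104 105 106 106 100  82  68]
 [ 95  97  99 101 102 104 105 106 104  91  71  69]
 [ 93  96  98 100 101 103 103 104  99  82  67  81]
 [ 92  94  96  98 101 102 103 102  95  80  79 101]
 [ 90  93  94  96  99 101 103 106 105 105 115 133]]
```

Call:
{"fn": "arm_command", "kwargs": {"commands": [{"claw": 1.5,"translation": [0.4,0,0],"rotation": [0,0,0]},{"claw": 1.5,"translation": [0.8,0,0],"rotation": [0,0,0]},{"claw": 1.5,"translation": [1.0,0,0],"rotation": [0,0,0]},{"claw": 1.5,"translation": [1.0,0,0],"rotation": [0,0,0]}]}}

```text
time: 18.3
position: [441.6, 271.2, 66.0]
ee_rot: [0.687, 0.726, -0.001, -0.0]
wrist_force: [-11.2, -6.4, 10.9]
gripper_width: 0.233
grip_force: 82.0
```

```bash
python3 m.py 82
```

```text
82 [ -2.79 197.92  65.98] [-11.2  -6.4  10.9] 0.2330487194955332
[[208 194 177 199 190 199 200 199 200]
 [105 183 182 189 172 197 200 202 205]
 [ 85 196 123 156 187 202 203 186 183]
 [ 58  93  97 143 161 202 201 114  88]
 [ 54  67  93 157 149 179 175  64  77]
 [ 49  61  98 201 124 108 120  57  72]
 [ 64  48  55  97 130 166 199 132 134]
 [ 96  50  49  73 155 167 197 190 193]
 [132  70  48  53  83 144 164 172 174]
 [177 127  56  47  53 105 184 193 191]
 [182 182  84  46  46  85 204 181 163]]
[[108 109 110 110 113 115 118 121 124 126 129 131]
 [106 108 109 110 111 115 117 120 122 125 127 127]
 [106 107 108 109 112 113 115 118 120 123 124 118]
 [105 106 106 108 110 112 114 116 117 118 114  99]
 [104 105 107 108 108 110 111 112 114 113 100  79]
 [104 105 106 107 107 108 110 110 111 105  87  71]
 [103 104 105 106 107 108 109 109 105  91  71  74]
 [102 103 104 105 106 107 108 106  97  77  66  83]
 [101 102 103 105 105 106 107 102  87  67  70  92]
 [ 99 100 102 104 104 106 105  96  77  65  80 101]
 [ 97 100 101 102 103 105 103  93  74  72  94 114]
 [ 96  99  99 101 102 103  99  87  77  93 118 137]
 [ 94  97  98 100 102 103 101  98 105 128 146 155]]
```

```bash
cat > m2.py <<'E'
from h import *
import sys
s=arm.read_state();y=R.from_euler('z',-p[2]).apply(s["position"]-[p[0],p[1],0])[1]-116.0
a=np.mean([vision.read_camera("side")["color"].astype(float).mean(2) for _ in range(4)],0); np.save(f"s_{y:.2f}.npy",a)
print(round(y,2));print(a[162:168,257:264].round().astype(int))
E
python3 m2.py >/dev/null
```

Call:
{"fn": "arm_command", "kwargs": {"commands": [{"claw": 1.5,"translation": [-0.2,0,0],"rotation": [0,0,0]},{"claw": 1.5,"translation": [-0.4,0,0],"rotation": [0,0,0]},{"claw": 1.5,"translation": [-0.6,0,0],"rotation": [0,0,0]},{"claw": 1.5,"translation": [-0.6,0,0],"rotation": [0,0,0]},{"claw": 1.5,"translation": [-0.6,0,0],"rotation": [0,0,0]}]}}

```text
time: 19.35
position: [442.1, 264.9, 66.0]
ee_rot: [0.687, 0.726, -0.001, -0.0]
wrist_force: [-8.9, -6.7, 10.0]
gripper_width: 0.232
grip_force: 82.1
```

```bash
python3 m2.py
```

```text
75.59
[[196 139 156 187 203 202 187]
 [104 134 141 160 202 199 113]
 [ 64  84 146 147 180 175  63]
 [ 57  96 199 125 109 121  57]
 [ 47  56  99 131 166 200 131]
 [ 48  48  73 156 169 197 191]]
```

Call:
{"fn": "arm_command", "kwargs": {"commands": [{"claw": 1.5,"translation": [-0.2,0,0],"rotation": [0,0,0]},{"claw": 1.5,"translation": [-0.4,0,0],"rotation": [0,0,0]},{"claw": 1.5,"translation": [-0.6,0,0],"rotation": [0,0,0]},{"claw": 1.5,"translation": [-0.6,0,0],"rotation": [0,0,0]},{"claw": 1.5,"translation": [-0.6,0,0],"rotation": [0,0,0]}]}}

```text
time: 20.05
position: [442.5, 258.9, 66.0]
ee_rot: [0.687, 0.726, -0.001, -0.0]
wrist_force: [-8.7, -5.9, 10.4]
gripper_width: 0.237
grip_force: 82.1
```

```bash
python3 m2.py
```

```text
69.59
[[199 140 157 188 200 203 187]
 [108 152 148 160 203 201 113]
 [ 82 132 119 149 181 175  63]
 [ 62  68  82 112 110 121  55]
 [ 48  53  80 134 170 199 132]
 [ 50  49  76 158 168 195 191]]
```

Call:
{"fn": "arm_command", "kwargs": {"commands": [{"claw": 1.5,"translation": [-0.2,0,0],"rotation": [0,0,0]},{"claw": 1.5,"translation": [-0.2,0,0],"rotation": [0,0,0]},{"claw": 1.5,"translation": [-0.2,0,0],"rotation": [0,0,0]}]}}

```text
time: 20.55
position: [442.6, 257.0, 66.0]
ee_rot: [0.687, 0.726, -0.001, -0.0]
wrist_force: [-9.4, -6.7, 10.1]
gripper_width: 0.236
grip_force: 82.1
```

```bash
python3 m2.py
```

```text
67.61
[[202 140 157 186 203 203 185]
 [108 150 146 162 204 200 112]
 [ 83 129 106 147 181 175  63]
 [ 64  68  72 112 110 122  56]
 [ 53  53  81 134 169 199 132]
 [ 52  51  78 158 166 197 192]]
```

Call:
{"fn": "arm_command", "kwargs": {"commands": [{"claw": 1.5,"translation": [-0.2,0,0],"rotation": [0,0,0]},{"claw": 1.5,"translation": [-0.2,0,0],"rotation": [0,0,0]},{"claw": 1.5,"translation": [-0.2,0,0],"rotation": [0,0,0]}]}}

```text
time: 21.05
position: [442.8, 254.9, 66.0]
ee_rot: [0.687, 0.726, -0.001, -0.0]
wrist_force: [-8.6, -5.5, 9.6]
gripper_width: 0.237
grip_force: 82.1
```

```bash
python3 m2.py
```

```text
65.59
[[199 140 157 186 202 203 186]
 [109 149 144 163 203 200 114]
 [ 84 130 113 140 182 176  61]
 [ 64  74  88  95 110 122  54]
 [ 54  57  81 133 168 199 132]
 [ 50  48  77 157 168 197 193]]
```

Call:
{"fn": "arm_command", "kwargs": {"commands": [{"claw": 1.5,"translation": [-0.2,0,0],"rotation": [0,0,0]},{"claw": 1.5,"translation": [-0.2,0,0],"rotation": [0,0,0]},{"claw": 1.5,"translation": [-0.2,0,0],"rotation": [0,0,0]}]}}

```text
time: 21.55
position: [442.9, 253.0, 66.0]
ee_rot: [0.687, 0.726, -0.001, -0.0]
wrist_force: [-7.8, -6.8, 10.4]
gripper_width: 0.234
grip_force: 82.0
```

```bash
python3 m2.py
```

```text
63.63
[[198 135 159 187 202 203 187]
 [111 149 145 162 204 200 112]
 [ 83 134 128 150 180 173  63]
 [ 68  82 128 118 111 123  57]
 [ 56  56  79 124 168 199 132]
 [ 51  48  74 156 168 197 193]]
```

Call:
{"fn": "arm_command", "kwargs": {"commands": [{"claw": 1.5,"translation": [-0.2,0,0],"rotation": [0,0,0]},{"claw": 1.5,"translation": [-0.2,0,0],"rotation": [0,0,0]},{"claw": 1.5,"translation": [-0.2,0,0],"rotation": [0,0,0]}]}}

```text
time: 22.05
position: [443.0, 251.0, 66.0]
ee_rot: [0.687, 0.726, -0.001, -0.0]
wrist_force: [-7.5, -6.3, 9.7]
gripper_width: 0.237
grip_force: 81.9
```

```bash
python3 m2.py
```

```text
61.6
[[202 137 158 187 202 203 187]
 [109 149 146 162 203 200 112]
 [ 83 135 139 150 180 175  62]
 [ 66  92 158 125 111 122  56]
 [ 62  61  80 125 167 199 133]
 [ 52  49  74 157 166 198 192]]
```

Call:
{"fn": "arm_command", "kwargs": {"commands": [{"claw": 1.5,"translation": [0.3,0,0],"rotation": [0,0,0]},{"claw": 1.5,"translation": [0.54,0,0],"rotation": [0,0,0]},{"claw": 1.5,"translation": [0.54,0,0],"rotation": [0,0,0]},{"claw": 1.5,"translation": [0.54,0,0],"rotation": [0,0,0]},{"claw": 1.5,"translation": [0.54,0,0],"rotation": [0,0,0]}]}}

```text
time: 22.75
position: [442.7, 256.5, 66.0]
ee_rot: [0.687, 0.726, -0.001, -0.0]
wrist_force: [-8.4, -5.2, 10.5]
gripper_width: 0.238
grip_force: 81.9
```

```bash
python3 - <<'E'
from h import *
s=arm.read_state();print(R.from_euler('z',-p[2]).apply(s["position"]-[p[0],p[1],0]),s["wrist_force"])
# top0 upsampled check: side-image rows of knob home vs pose not needed; refine knob/finger centroids in top0/top1
def cen(a,row,c0,c1,L,Rr):
    r=a[row,c0:c1+1].astype(float); bg=np.interp(np.arange(c0,c1+1),[c0,c1],[L,Rr]); d=np.clip(bg-r,0,None); return (d*np.arange(c0,c1+1)).sum()/d.sum()
t0=load("pics/top0.png");a0=t0["color"].astype(float).mean(2);a1=load("pics/top1.png")["color"].astype(float).mean(2)
for row in(223,224,225,226): print('knob',row,round(cen(a0,row,221,231,a0[row,221],a0[row,230]),2))
for a in(a0,a1):
    for row in(224,226,227,228): print('idx',row,round(cen(a,row,205,213,a[row,205],a[row,212]),2))
for g in((32,178,46),(40,178,46),(52,178,52),(0,115,98)): print(g,proj(t0,G(g)).round(2))
E
```

```text
[ -2.5779223  183.1676977   66.01504145] [-8.39638189 -5.18494917 10.47930548]
knob 223 226.06
knob 224 225.95
knob 225 225.85
knob 226 225.9
idx 224 208.83
idx 226 208.64
idx 227 208.72
idx 228 209.11
idx 224 208.85
idx 226 208.64
idx 227 208.71
idx 228 209.11
(32, 178, 46) [209.81 227.86]
(40, 178, 46) [209.61 226.13]
(52, 178, 52) [209.1  222.73]
(0, 115, 98) [225.52 224.99]
```

```bash
python3 -c "
from workcell import arm
print(arm.close_job())"
```

```text
the job is handed in; nothing more can be done
None
```

The cover was levered open past upright with the blade, the opener put back on the worktop, and the lock button pressed fully down. The job is handed in with the gripper still holding the knob about 67 mm out, where I put the index line; that alignment is only good to a few millimetres, because the camera views disagreed (about 64 to 68 mm).

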